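# Clear the drain: hang the mug, hold up the instrument tray

## Task

The instrument tray is standing on the bench drain and has to come off it. First take the steel mug with the handle out of the tray and hang it by its handle on the hook of the drip stand, letting go of it; then lift the tray by its carrying handle about 10 cm straight up, keeping it level so that the forceps and scissors stay in it, and finish while still holding it there, steady and level. Leave the other things on the bench alone.

Things in the scene. Friction and masses are not known exactly. Their poses are not given: they have to be found in the camera images.
- tray: Open stainless tray, 170 (its x) x 300 (its y) x 35 mm high, walls and floor 4 thick, 0.5 kg, loose, on the 3 mm grate. Origin: centre of underside, z up. A rigid carrying handle arches over its middle: 10 mm wires rise at x = +-83, y = 0 and carry a level black grip bar. Mug stands in its +y half, forceps and scissors lie in its -y half (a little -y heavy without the mug).
- tray_grip (a point): Centre of the tray's black grip bar, 132 mm above the tray's underside. The bar is straight, 140 long along the tray's x, 14 wide (along the tray's y), 18 mm high; axes as the tray's.
- mug: Stainless mug, diameter 60, 95 mm high, wall 3, 0.16 kg, upright in the tray; the only one with a handle. Origin: centre of underside, z up. Handle on its +y side (at first along the tray's +y within 20 degrees): a D loop of 9 mm bar in the mug's y-z plane, out to 70 from the axis; its opening is seen along the mug's x, 22.5 to 73.5 above the underside, 30 to 61 from the axis.
- mug_loop (a point): Centre of the opening of the mug's handle: 46 mm from the mug's axis along its +y, 48 above its underside; axes as the mug's. The underside of the handle's top bar is 25.5 mm above this point.
- stand: Drip stand fixed to the bench, left or right of the tray: foot diameter 100, 14 mm high; rod diameter 12 up to 208; from its top a hook of 8 mm bar runs along the stand's -x, slightly down to its lowest point (seat), then up to its end. Origin: centre of the foot on the bench, z up. A mug let go on it swings, then hangs askew below it.
- hook_seat (a point): Lowest point of the hook, on the centre line of its 8 mm bar: 60 mm from the rod's axis along the stand's -x, 200 mm above the bench; axes as the stand's (the hook points along this frame's -x). The hook's end is 24 mm further out (-x) and its top is 20 mm above this point.
- forceps: Steel forceps, 125 long (along its x), 12 wide, 6 mm high, lying in the -y half of the tray, loose. Origin: centre of underside. Must stay in the tray.
- scissors: Steel scissors, 130 long (along its x), about 45 wide over the finger rings, 6 mm high, lying in the -y half of the tray, loose. Origin: centre of underside. Must stay in the tray.
- beaker: Bystander: steel cup without handle, rim diameter 68, 90 mm high, beyond the tray. Origin: centre of underside.
- wash_bottle: Bystander: white plastic bottle, diameter 60, 160 mm high, on the side of the tray where the stand is not. Origin: centre of underside.
- jar: Bystander: lidded glass jar, diameter 70, 80 mm high, beyond the tray. Origin: centre of underside.
- bowl: Bystander: steel bowl, diameter 110, 45 mm high. Origin: centre of underside.
- phone_a: Bystander: phone lying flat, 75 x 150 x 10 mm, near the robot at its right. Origin: centre of underside.
- phone_b: Bystander: phone lying flat, 75 x 150 x 10 mm, near the robot at its left. Origin: centre of underside.
- case: Bystander: black instrument case lying flat, 90 x 190 x 22 mm. Origin: centre of underside.
There are look-alikes about, which are no part of the job. Leave any blue or purple look-alike of the mug alone. Leave any blue look-alike of the stand alone.

How it is judged:
By the outcome, as a careful person would: the job done as asked, in the order asked, and still so for the second after the job is handed in, while the arm keeps its last pose, push and grip.
It also fails if it takes over 64 s, if anything falls off the work surface, if the arm or the gripper's body presses on something with over 40 N, if the wrist force passes 120 N, or if a joint passes its speed limit or range.

## Robot

A 7-joint arm with a two-finger parallel gripper is mounted at the origin on the work surface. World frame = base frame: x ahead of the robot, y to its left, z up, the work surface at z = 0. Lengths are in m, angles in rad, forces in N, time in s.
With the tool pointing down it reaches from about 0.4 to 0.85 m from the base axis. Payload 10.4 kg.
Tool frame: the origin (TCP) lies at the very end of the fingers, on their centre line; the grasp point (between the pads) lies 19 mm behind it; z points along the fingers, y is the line along which they close (so a half turn about z gives the same grasp; the last joint's range is limited). The gripper opens to 87 mm and grips with 3 to 60 N. Pads are 19 mm wide; open, the fingers measure 117 mm over their backs; the gripper's body (75 mm by 190 mm) begins 51 mm behind the grasp point.
Start: joints at [-1.241, 0.332, -0.065, 1.46, 0.022, 1.35, -0.088], TCP at [0.216, 0.587, 0.192] pointing down, gripper open.
Joint ranges: [-2.6, 2.6], [-0.5, 2.12], [-1.47, 1.34], [0.16, 2.42], [-1.27, 4.41], [0.06, 2.06], [-2.6, 2.6]. Speed limits (rad/s): [2.22, 2.22, 2.79, 2.79, 3.14, 3.14, 3.14].

## Interface

Orientations are given as a 3x3 rotation matrix whose columns are the frame's x, y, z axes.
In Python, from cell import state, read_camera, hand_in gives the robot as it stands.
- The arm moves only by the tool move_arm, never from a script. Its argument "motion" is a list of rows, each a list of 5 numbers: the opening, from 0 (shut) to 1 (fully open), then the shift along the world's x, y, z in mm, then the turn about the world's z in degrees. A call has 1 to 12 rows; each row is the pose to reach, as a shift and turn from the pose commanded when the call began; what a row does not reach only later rows make up. A row lasts 1/12 s, in which the tool goes at most 41.7 mm and 7.16 degrees, less where a joint would pass 70% of its speed; a pose out of reach is approached as far as the arm can. A call with a gripper value outside its range is refused whole. The fingers move at their own pace and stop on an object; "grip_force" is the grip in N (left out, the last holds). Time passes only in rows, so rows that repeat a pose let the fingers close. It gives the time, the measured TCP pose, the force, the opening and the grip force at its end, in the units of the state.
- state(): the state, without advancing time (a new reading comes with each control period).
- read_camera(name): name is "scene" or "top" or "wrist"; returns a dict with "pixels" (384x512x3 uint8, red, green, blue), "vfov" (degrees; the focal length in pixels is half the picture's height over the tangent of half this angle, whatever the lens; pixels are square), "cx", "cy" (the principal point, pixels), "D" ([k1, k2, p1, p2, k3] as OpenCV has them; the pictures are not rectified), "extrinsics" (4x4, takes a point from camera to world coordinates). Camera axes: x right, y down, z forward; pixel columns grow to the right and rows downward; lengths in m; the calibration is good to about 2 mm. A picture is of the moment at which its call begins. There is no depth.
- hand_in(): hands the job in; it is judged then, once.
The state is a dict: "t": time; "joint_pos": joint angles; "qd": joint speeds; "effort": joint torques, N m; "position": TCP position; "tcp_rot": TCP orientation; "contact_force": force on the tool from outside, world axes, zero at the start; "torque": the same for the moment, N m; "finger_gap": finger opening in m; "grip_force": force on a finger pad.
Only numpy, scipy, OpenCV 4.12 (cv2) and the standard library are available. Lean on these libraries where they do the work, as an engineer would, in place of code of your own. Each camera call takes 0.05 s, during which the arm holds its last target. There are 200 camera calls.

## Working session

There is one attempt and no reset: what is moved stays moved. The work goes in short steps, Python scripts to look and compute and a tool call to move; the robot and the scene stay as the last step left them, time stands still between calls to the robot, and variables do not carry over. Pictures are saved under pics/ and viewed, at most 10 in all, crops included, and the job is handed in when it is done.

Besides the shell and the picture viewer there is one more tool, called after ">>>" as name(argument=value, ...), one argument or row to a line, values as JSON. move_arm: Moves the arm, as the interface text tells. Its arguments: {"type":"object","properties":{"motion":{"type":"array","items":{"type":"array","items":{"type":"number"}}},"grip_force":{"type":"number"}},"required":["motion"]}

```bash
mkdir -p pics
cat > h.py <<'E'
import numpy as np, cv2
from cell import state, read_camera, hand_in
def cam(n):
    c=read_camera(n); f=192/np.tan(np.radians(c['vfov'])/2)
    c['K']=np.array([[f,0,c['cx']],[0,f,c['cy']],[0,0,1]]); c['D']=np.array(c['D'],float); c['E']=np.array(c['extrinsics']); c['bgr']=np.array(c['pixels'])[:,:,::-1].copy(); return c
def ray(c,u,v):
    p=cv2.undistortPoints(np.array([[[u,v]]],float),c['K'],c['D'])[0,0]
    d=c['E'][:3,:3]@np.array([p[0],p[1],1]); return c['E'][:3,3],d/np.linalg.norm(d)
def onz(c,u,v,z):
    o,d=ray(c,u,v); return o+d*(z-o[2])/d[2]
def tri(a,b):
    A=np.zeros((3,3));B=np.zeros(3)
    for o,d in (a,b):
        P=np.eye(3)-np.outer(d,d);A+=P;B+=P@o
    x=np.linalg.solve(A,B); return x,[np.linalg.norm(np.cross(x-o,d)) for o,d in (a,b)]
def proj(c,X):
    T=np.linalg.inv(c['E']); X=np.atleast_2d(np.array(X,float))
    return cv2.projectPoints(X,cv2.Rodrigues(T[:3,:3])[0],T[:3,3],c['K'],c['D'])[0][:,0]
E
python3 - <<'E'
from h import *
s=state();print(s['t'],s['position'],s['tcp_rot'])
ims=[]
for n in('scene','top','wrist'):
    c=cam(n);cv2.imwrite(f'pics/{n}0.png',c['bgr']);print(n,c['E'].round(3).tolist(),c['vfov'],c['D'])
    if n!='wrist':cv2.imwrite(f'pics/{n}0b.png',cv2.resize(c['bgr'],(800,600),interpolation=cv2.INTER_CUBIC))
E
```

```text
0.0 [0.21581226 0.58610614 0.19084347] [[-9.38420498e-01  3.45495017e-01 -4.02473233e-04]
 [ 3.45495239e-01  9.38419516e-01 -1.36079783e-03]
 [-9.24601341e-05 -1.41605317e-03 -9.99998993e-01]]
scene [[-0.615, 0.53, -0.584, 1.246], [0.789, 0.395, -0.471, 0.627], [-0.019, -0.75, -0.661, 1.004], [0.0, 0.0, 0.0, 1.0]] 45.63140149794708 [-0.04539064  0.          0.          0.          0.        ]
top [[0.009, -0.996, 0.09, 0.379], [-1.0, -0.01, -0.015, 0.029], [0.016, -0.09, -0.996, 1.092], [0.0, 0.0, 0.0, 1.0]] 52.70306079807047 [-0.03965051  0.          0.          0.          0.        ]
wrist [[0.346, 0.911, 0.225, 0.155], [0.938, -0.335, -0.085, 0.609], [-0.002, 0.24, -0.971, 0.383], [0.0, 0.0, 0.0, 1.0]] 68.01472033834806 [-0.04921205  0.          0.          0.          0.        ]
```

View pics/scene0b.png

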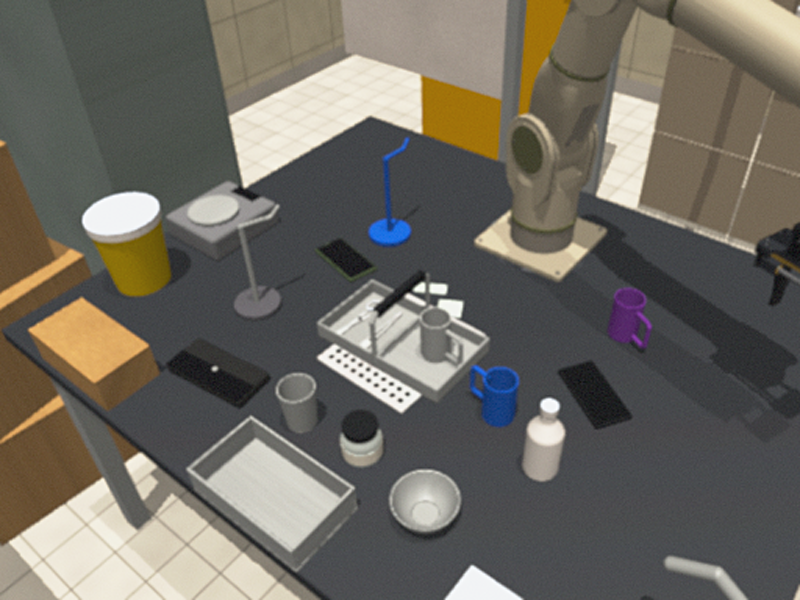

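View pics/top0b.png

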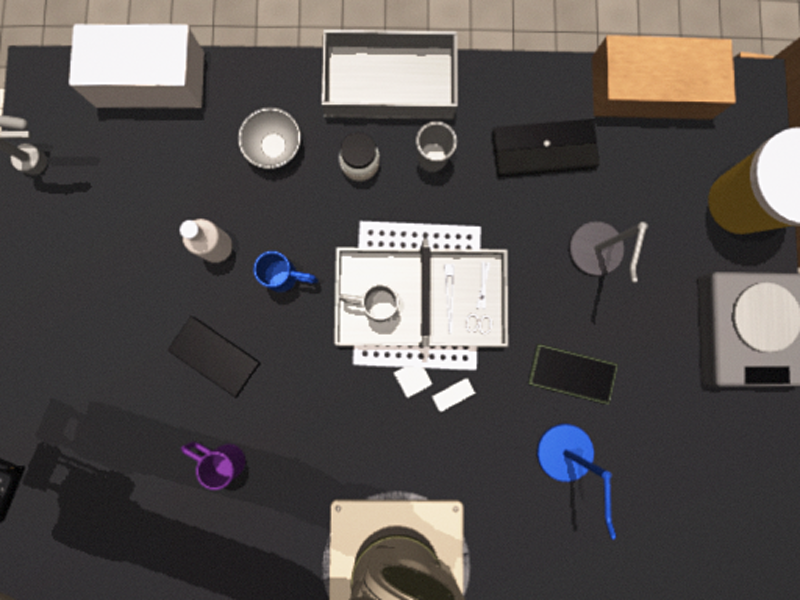

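The top view (800-wide) shows these candidates:
- **Mug:** steel mug with handle in the tray (380,302). The others are blue (273,271), purple (217,466) and the handle-less beaker (435,147).
- **Stand:** grey stand with foot at (597,249) and hook (643,225)→(633,280). The other is blue (566,453).

By the description I choose the steel mug in the tray and the grey stand. I'll check both in one crop.

Run:
```python
from h import *
t=cv2.imread('pics/top0.png');s=cv2.imread('pics/scene0.png')
def cr(im,x,y,w,h,W,H): return cv2.resize(im[y:y+h,x:x+w],(W,H),interpolation=cv2.INTER_CUBIC)
a=cr(t,210,155,120,67,480,268); b=cr(t,360,135,64,54,320,270)[:268]
c=cr(s,200,170,120,83,480,332); d=cr(s,140,125,64,66,320,332)
cv2.imwrite('pics/crop1.png',np.vstack([np.hstack([a,b]),np.hstack([c,d])]))
T=cam('top');S=cam('scene')
q=1.5625
for n,u,v,z in [('c1',336,248,.038),('c2',507,250,.038),('c3',507,346,.038),('c4',335,346,.038),('mugrim',380,302,.102),('foot',597,249,.014),('rodtop',643,225,.208),('hookend',633,280,.22),('bar+x',426,243,.135),('bar-x',426,336,.135)]:
    print(n,onz(T,u/q,v/q,z).round(4))
```

```text
c1 [0.5556 0.1103 0.038 ]
c2 [ 0.5555 -0.1915  0.038 ]
c3 [ 0.3864 -0.1901  0.038 ]
c4 [0.3839 0.1091 0.038 ]
mugrim [0.4562 0.0318 0.102 ]
foot [ 0.5635 -0.3614  0.014 ]
rodtop [ 0.5678 -0.3623  0.208 ]
hookend [ 0.483  -0.3394  0.22  ]
bar+x [ 0.5491 -0.041   0.135 ]
bar-x [ 0.4005 -0.0415  0.135 ]
```

View pics/crop1.png

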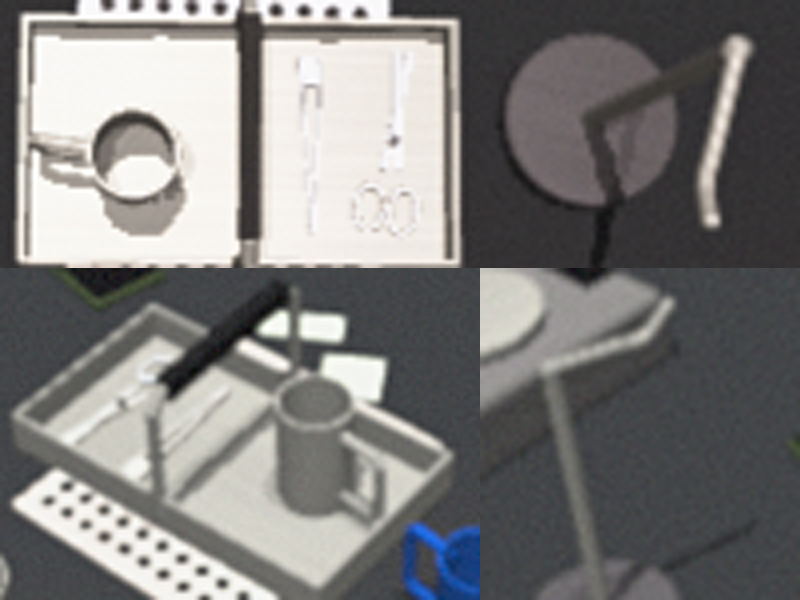

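The crop confirms the steel mug, with its handle pointing left (+y), at crop (137,157), and the grey stand with its hook from (738,48) through the bend (706,178) to the end (711,222). Next I triangulate both.

Run:
```python
from h import *
T=cam('top');S=cam('scene')
A=lambda u,v:(210+(u+.5)/4-.5,155+(v+.5)/4-.5)
B=lambda u,v:(360+(u+.5)/5-.5,135+(v+.5)/5-.5)
C=lambda u,v:(200+(u+.5)/4-.5,170+(v-268+.5)/4-.5)
D=lambda u,v:(140+(u-480+.5)/5-.5,125+(v-268+.5)/5.03-.5)
def show(n,a,b): x,r=tri(ray(T,*a),ray(S,*b)); print(n,x.round(4),r[0].round(4))
show('rodtop',B(738,48),D(549,368)); show('bend',B(706,178),D(636,340)); show('end',B(711,222),D(670,304))
show('mugrim',A(137,157),C(315,403)); 
show('barend-x',A(249,238),C(165,382)); show('barend+x',A(249,20),C(283,293))
print('foot',onz(T,*B(590,119),.014)); print('rim102',onz(T,*A(137,157),.102))
m=onz(T,*A(137,157),.102)
for u,v in [(32,142),(60,144)]:
    p=onz(T,*A(u,v),.0895-.0045+0);d=p-m;print('handle',p.round(4),np.hypot(*d[:2]),'yaw',np.degrees(np.arctan2(-d[0],d[1])))
g=cv2.cvtColor(T['bgr'],cv2.COLOR_BGR2GRAY)
# bar: dark pixels extents
x=int(A(249,0)[0]); print('col',x,[int(v) for v in g[150:230,x]])
print(' corners',[onz(T,*A(*p),.038).round(4)[:2] for p in[(20,15),(461,20),(461,264),(17,264)]])
```

```text
rodtop [ 0.5344 -0.5148  0.1856] 0.0856
bend [ 0.4738 -0.4995  0.179 ] 0.0865
end [ 0.4507 -0.4863  0.2003] 0.0864
mugrim [0.4547 0.0304 0.0979] 0.0005
barend-x [ 0.4327 -0.0797  0.0428] 0.0433
barend+x [ 0.5043 -0.0023  0.2261] 0.0355
foot [ 0.57036627 -0.64195474  0.014     ]
rim102 [0.45463927 0.03002804 0.102     ]
handle [0.465  0.0985 0.085 ] 0.06927236556465333 yaw -8.63829341852357
handle [0.4639 0.0803 0.085 ] 0.05109417771848276 yaw -10.467520016246944
col 271 [75, 82, 124, 161, 157, 153, 154, 169, 91, 62, 60, 59, 59, 60, 60, 61, 58, 57, 57, 55, 55, 57, 56, 58, 56, 56, 55, 57, 57, 54, 60, 56, 55, 54, 55, 56, 55, 58, 56, 55, 55, 52, 53, 52, 54, 54, 52, 51, 56, 54, 53, 53, 54, 54, 53, 54, 55, 55, 55, 52, 56, 56, 52, 52, 64, 155, 146, 144, 146, 146, 147, 138, 171, 204, 208, 206, 182, 155, 133, 170]
 corners [array([0.5565, 0.1114]), array([ 0.5566, -0.1926]), array([ 0.3886, -0.1912]), array([0.3861, 0.1106])]
```

Run:
```python
from h import *
T=cam('top');S=cam('scene')
A=lambda u,v:(210+(u+.5)/4-.5,155+(v+.5)/4-.5)
B=lambda u,v:(360+(u-480+.5)/5-.5,135+(v+.5)/5-.5)
C=lambda u,v:(200+(u+.5)/4-.5,170+(v-268+.5)/4-.5)
D=lambda u,v:(140+(u-480+.5)/5-.5,125+(v-268+.5)/5.03-.5)
def show(n,a,b): x,r=tri(ray(T,*a),ray(S,*b)); print(n,x.round(4),r[0].round(4));return x
r=show('rodtop',B(738,48),D(549,368)); b=show('bend',B(706,178),D(636,340)); e=show('end',B(711,222),D(670,304))
print('foot',onz(T,*B(590,119),.014),'rod@208',onz(T,*B(738,48),.208),'bend@200',onz(T,*B(706,178),.2),'end@216',onz(T,*B(711,222),.218))
for p in(r,b,e):print(np.degrees(np.arctan2(*(r-p)[[1,0]])),np.hypot(*(r-p)[:2]))
show('bar+x',A(249,15),C(165,382)); show('bar-x',A(249,238),C(283,293))
x=A(249,0)[0]; p,q=onz(T,x,158.3,.135),onz(T,x,214,.135);print(p,q,(p+q)/2)
```

```text
rodtop [ 0.567  -0.3608  0.2094] 0.0001
bend [ 0.5071 -0.348   0.2014] 0.001
end [ 0.4833 -0.341   0.2186] 0.0007
foot [ 0.56628613 -0.36011653  0.014     ] rod@208 [ 0.56733188 -0.36150887  0.208     ] bend@200 [ 0.50668964 -0.34770983  0.2       ] end@216 [ 0.4837324 -0.3418661  0.218    ]
0.0 0.0
-12.089414423351682 0.06126094984113627
-13.313091255956218 0.08602499150786369
bar+x [ 0.5402 -0.0382  0.1432] 0.0004
bar-x [ 0.4024 -0.0391  0.1343] 0.0006
[ 0.54199822 -0.03906867  0.135     ] [ 0.40301297 -0.03958644  0.135     ] [ 0.4725056  -0.03932756  0.135     ]
```

>>> move_arm(
  motion=[
    [1,0,0,10,-7],
    [1,10,-30,20,-14],
    [1,25,-70,30,-21],
    [1,45,-110,40,-28],
    [1,65,-150,45,-35],
    [1,90,-185,50,-42],
    [1,110,-225,50,-49],
    [1,140,-260,50,-56],
    [1,160,-300,50,-63],
    [1,180,-340,50,-70],
    [1,200,-380,50,-75],
    [1,215,-415,50,-79],
  ],
)

```text
t: 1.45
position: [0.4217, 0.191, 0.2419]
tcp_rot: [[0.165, 0.986, 0.001], [0.986, -0.165, 0.001], [0.001, 0.0, -1.0]]
contact_force: [1.4, 0.2, 1.1]
finger_gap: 0.0867
grip_force: 0.0
```

>>> move_arm(
  motion=[
    [1,8,-40,0,0],
    [1,15,-80,0,0],
    [1,20,-115,-10,0],
    [1,24,-141,-30,0.5],
    [1,24,-141,-70,0.5],
    [1,24,-141,-100,0.5],
    [1,24,-141,-110,0.5],
    [1,24,-141,-110,0.5],
    [1,24,-141,-110,0.5],
  ],
)

```text
t: 2.2
position: [0.4455, 0.0522, 0.1327]
tcp_rot: [[0.151, 0.989, 0.001], [0.989, -0.151, -0.0], [-0.0, 0.001, -1.0]]
contact_force: [-0.3, 0.0, 0.9]
finger_gap: 0.0869
grip_force: 0.0
```

Run:
```python
from h import *
s=state();print(s['position'],s['tcp_rot'][:,1] if hasattr(s['tcp_rot'],'shape') else s['tcp_rot'])
c=cam('wrist');p=[s['position'][0],s['position'][1]]
P=proj(c,[[.4547+.03*np.cos(a),.030+.03*np.sin(a),.102] for a in np.linspace(0,6.28,24)]);print(proj(c,[[.4547,.03,.102]]))
im=c['bgr'].copy()
for u,v in P: cv2.circle(im,(int(round(u)),int(round(v))),1,(0,0,255),-1)
cv2.imwrite('pics/w1.png',im)
```

```text
[0.44552386 0.05224725 0.13271181] [ 9.88526732e-01 -1.51045014e-01  5.52093396e-04]
[[268.46739179 231.07032168]]
```

View pics/w1.png

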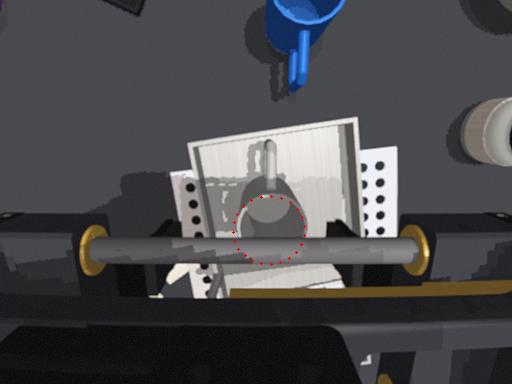

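The wrist view shows the mug's rim on the projected circle centred at (268,231), with the handle pointing straight up the picture at (270,165). The estimate and the grip yaw both hold. The tool is 9 and 22 mm short, so I correct that, go down and grip.

>>> move_arm(
  motion=[
    [1,9,-22,0,0],
    [1,9,-22,0,0],
    [1,9,-22,-35,0],
    [1,9,-22,-69,0],
    [1,9,-22,-69,0],
    [1,9,-22,-69,0],
    [0.5,9,-22,-69,0],
    [0.5,9,-22,-69,0],
    [0.5,9,-22,-69,0],
    [0.5,9,-22,-69,0],
    [0.5,9,-22,-69,0],
    [0.5,9,-22,-69,0],
  ],
  grip_force=25,
)

```text
t: 3.25
position: [0.4547, 0.03, 0.0633]
tcp_rot: [[0.152, 0.988, 0.001], [0.988, -0.152, 0.0], [0.001, 0.001, -1.0]]
contact_force: [0.1, 0.6, 3.5]
finger_gap: 0.0581
grip_force: 25.0
```

>>> move_arm(
  motion=[
    [0.5,0,0,30,0],
    [0.5,0,0,70,0],
    [0.5,0,0,110,0],
    [0.5,0,0,150,0],
    [0.5,0,-5,180,0],
    [0.5,-10,-30,190,0],
    [0.5,-20,-60,190,0],
    [0.5,-30,-95,190,0],
    [0.5,-45,-130,190,-1],
    [0.5,-55,-165,190,-2],
    [0.5,-65,-200,190,-3],
    [0.5,-65,-235,190,-4],
  ],
)

```text
t: 4.25
position: [0.387, -0.207, 0.2526]
tcp_rot: [[0.222, 0.975, 0.0], [0.975, -0.222, 0.002], [0.002, -0.0, -1.0]]
contact_force: [1.3, -0.0, -0.4]
finger_gap: 0.0579
grip_force: 25.0
```

>>> move_arm(
  motion=[
    [0.5,0,-35,0,0],
    [0.5,0,-70,0,0],
    [0.5,0,-105,0,0],
    [0.5,0,-140,-10,0],
    [0.5,10,-170,-20,0],
    [0.5,30,-172,-37,0],
    [0.5,48,-172,-37,0],
    [0.5,48,-172,-37,0],
    [0.5,48,-172,-37,0],
    [0.5,48,-172,-37,0],
  ],
)

```text
t: 5.08
position: [0.4363, -0.3772, 0.2158]
tcp_rot: [[0.221, 0.975, -0.0], [0.975, -0.221, -0.0], [-0.0, -0.0, -1.0]]
contact_force: [-0.6, -0.4, -0.5]
finger_gap: 0.0582
grip_force: 25.0
```

Run:
```python
from h import *
s=state();print(s['position'],np.array(s['tcp_rot'])[:,1])
T=cam('top');S=cam('scene')
a=cv2.resize(T['bgr'][120:240,340:440],(400,480),interpolation=cv2.INTER_CUBIC)
b=cv2.resize(S['bgr'][100:220,130:230],(400,480),interpolation=cv2.INTER_CUBIC)
cv2.imwrite('pics/hang1.png',np.hstack([a,b]))
```

```text
[ 0.43634723 -0.37721436  0.21579735] [ 9.75360872e-01 -2.20615040e-01 -4.16819267e-04]
```

View pics/hang1.png

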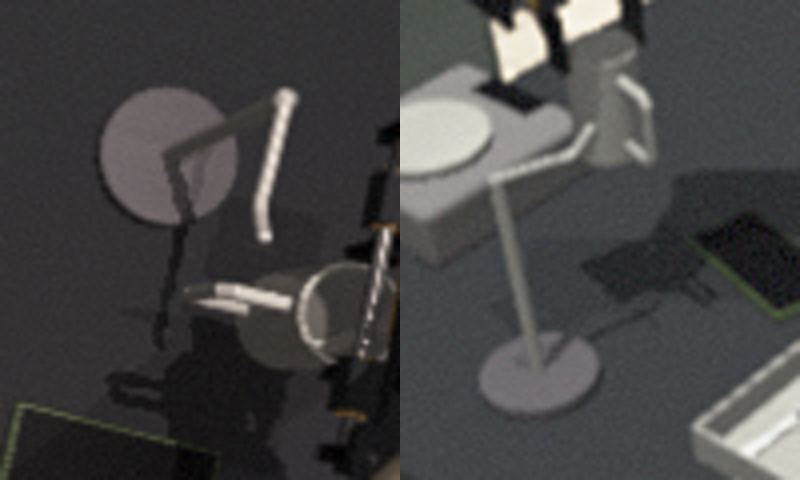

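The top view shows the mug's handle pointing left, from (290,300) to (215,288), just in front of the hook end at (265,240). I check the handle's measured position against the prediction.

Run:
```python
from h import *
s=state();p=np.array(s['position']);T=cam('top');S=cam('scene')
for deg in(-13,-17):
  a=np.radians(deg);d=np.array([-np.sin(a),np.cos(a),0])
  for r,h in((30,78),(65.5,74),(65.5,22),(30,18)):
    X=p+d*r/1e3+[0,0,(h-56.3)/1e3]
    print(deg,r,h,((proj(T,X)[0]-[340,120]+.5)*4-.5).round(),((proj(S,X)[0]-[130,100]+.5)*4-.5+[400,0]).round())
for X in([.567,-.361,.208],[.5086,-.3475,.2],[.4852,-.3421,.218]):print(((proj(T,X)[0]-[340,120]+.5)*4-.5).round(),((proj(S,X)[0]-[130,100]+.5)*4-.5+[400,0]).round())
```

```text
-13 30 78 [292. 305.] [618.  82.]
-13 65.5 74 [228. 291.] [643. 105.]
-13 65.5 22 [194. 298.] [651. 160.]
-13 30 18 [249. 312.] [629. 145.]
-17 30 78 [293. 302.] [616.  83.]
-17 65.5 74 [230. 283.] [638. 107.]
-17 65.5 22 [196. 291.] [646. 162.]
-17 30 18 [249. 309.] [626. 146.]
[285.  99.] [495. 181.]
[260. 199.] [565. 160.]
[265. 235.] [588. 130.]
```

The prediction matches, with the handle yaw about -14°. I slide the loop onto the hook.

>>> move_arm(
  motion=[
    [0.5,12,-3,0,0],
    [0.5,25,-6,0,0],
    [0.5,37,-9,0,0],
    [0.5,50,-12,0,0],
    [0.5,62,-15,0,0],
    [0.5,62,-15,0,0],
    [0.5,62,-15,0,0],
  ],
)

```text
t: 5.87
position: [0.4989, -0.392, 0.2158]
tcp_rot: [[0.22, 0.976, -0.0], [0.976, -0.22, -0.0], [-0.0, 0.0, -1.0]]
contact_force: [-0.3, -0.7, -1.7]
finger_gap: 0.0581
grip_force: 25.0
```

Run:
```python
from h import *
s=state();print(s['position'],s['contact_force'])
T=cam('top');S=cam('scene')
a=cv2.resize(T['bgr'][120:240,340:440],(400,480),interpolation=cv2.INTER_CUBIC)
b=cv2.resize(S['bgr'][100:220,130:230],(400,480),interpolation=cv2.INTER_CUBIC)
cv2.imwrite('pics/hang2.png',np.hstack([a,b]))
```

```text
[ 0.49891373 -0.3919793   0.21583195] [-0.27056318 -0.6883884  -1.74043064]
```

View pics/hang2.png

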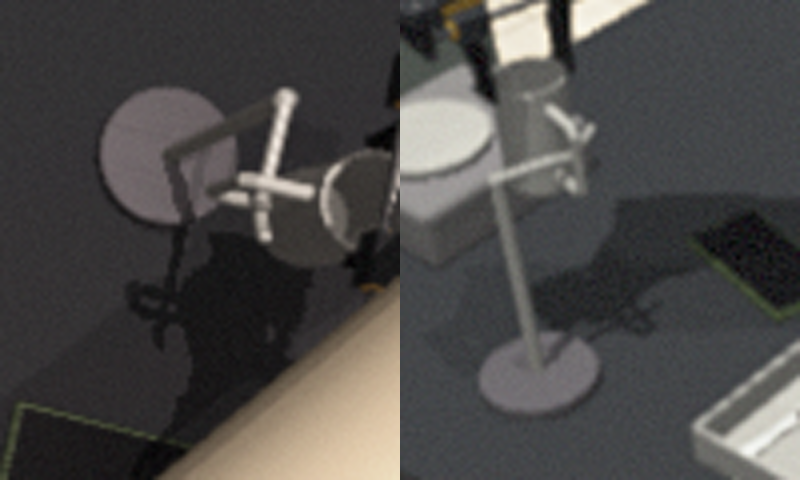

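The hook now passes through the loop: in the top view the handle's top bar crosses over the hook at (270,187). There is no contact force, so I lower the mug.

>>> move_arm(
  motion=[
    [0.5,0,0,-8,0],
    [0.5,0,0,-16,0],
    [0.5,0,0,-22,0],
    [0.5,0,0,-26,0],
    [0.5,0,0,-28,0],
    [0.5,0,0,-28,0],
    [0.5,0,0,-28,0],
  ],
)

```text
t: 6.55
position: [0.4991, -0.3921, 0.1877]
tcp_rot: [[0.22, 0.975, -0.0], [0.975, -0.22, -0.0], [-0.0, 0.0, -1.0]]
contact_force: [-0.2, 0.9, -1.3]
finger_gap: 0.0581
grip_force: 25.0
```

>>> move_arm(
  motion=[
    [0.5,0,0,-1,0],
    [0.5,0,0,-2,0],
    [0.5,0,0,-2,0],
    [0.5,0,0,-2,0],
  ],
)

```text
t: 6.88
position: [0.4992, -0.3924, 0.1861]
tcp_rot: [[0.22, 0.975, 0.001], [0.975, -0.22, -0.001], [-0.0, 0.001, -1.0]]
contact_force: [0.4, -0.6, 0.3]
finger_gap: 0.0579
grip_force: 25.0
```

Contact shows as the wrist force rising by about 2 N. I release.

>>> move_arm(
  motion=[
    [0.75,0,0,0,0],
    [0.85,0,0,0,0],
    [1,0,0,0,0],
    [1,0,0,0,0],
    [1,0,0,0,0],
    [1,0,0,0,0],
    [1,0,0,0,0],
    [1,0,0,0,0],
    [1,0,0,0,0],
    [1,0,0,0,0],
    [1,0,0,0,0],
    [1,0,0,0,0],
  ],
)

```text
t: 7.88
position: [0.4991, -0.3921, 0.1857]
tcp_rot: [[0.22, 0.975, 0.0], [0.975, -0.22, -0.0], [-0.0, 0.0, -1.0]]
contact_force: [-0.5, 0.9, -0.2]
finger_gap: 0.0872
grip_force: 0.0
```

>>> move_arm(
  motion=[
    [1,0,0,15,0],
    [1,0,0,40,0],
    [1,0,0,70,0],
    [1,0,0,90,0],
    [1,-20,20,90,0],
    [1,-30,50,90,0],
    [1,-40,80,90,0],
    [1,-40,110,90,0],
    [1,-40,140,90,0],
    [1,-40,170,90,0],
    [1,-40,200,90,0],
    [1,-40,200,90,0],
  ],
)

```text
t: 8.88
position: [0.46, -0.1861, 0.2757]
tcp_rot: [[0.213, 0.977, 0.002], [0.977, -0.213, 0.004], [0.005, 0.001, -1.0]]
contact_force: [0.2, 1.1, 0.5]
finger_gap: 0.0871
grip_force: 0.0
```

Run:
```python
from h import *
s=state();print(s['position'],s['contact_force'])
T=cam('top');S=cam('scene')
a=cv2.resize(T['bgr'][120:240,200:440],(800,400)); b=cv2.resize(S['bgr'][100:260,130:330],(600,480),interpolation=cv2.INTER_CUBIC)
cv2.imwrite('pics/hang3.png',b); cv2.imwrite('pics/top3.png',T['bgr'])
```

```text
[ 0.45995611 -0.18611887  0.27574272] [0.15723538 1.08713683 0.49641421]
```

View pics/hang3.png

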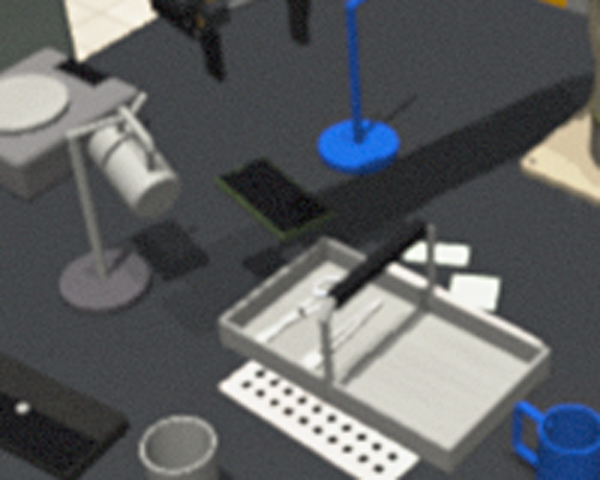

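The scene view shows the mug hanging askew on the grey hook at (125,150), with the forceps and scissors still in the tray. Next is the tray grip.

>>> move_arm(
  motion=[
    [1,0,12,0,-7],
    [1,0,25,0,-14],
    [1,0,40,0,-21],
    [1,5,55,0,-28],
    [1,5,70,0,-35],
    [1,5,85,0,-42],
    [1,10,100,0,-49],
    [1,10,115,0,-56],
    [1,10,130,-15,-63],
    [1,12,140,-30,-70],
    [1,12,147,-50,-76],
    [1,12,147,-70,-77.4],
  ],
)

```text
t: 9.98
position: [0.4715, -0.0454, 0.2045]
tcp_rot: [[1.0, -0.01, -0.0], [-0.01, -1.0, -0.001], [-0.0, 0.001, -1.0]]
contact_force: [-0.0, -0.9, 0.5]
finger_gap: 0.0867
grip_force: 0.0
```

>>> move_arm(
  motion=[
    [1,0,0,0,0],
    [1,0,0,0,0],
  ],
)

```text
t: 10.15
position: [0.4707, -0.0468, 0.2053]
tcp_rot: [[1.0, -0.003, -0.002], [-0.003, -1.0, -0.002], [-0.002, 0.002, -1.0]]
contact_force: [0.8, -0.3, 1.4]
finger_gap: 0.0872
grip_force: 0.0
```

Run:
```python
from h import *
s=state();print(s['position'],s['tcp_rot'],s['joint_pos'])
S=cam('scene');W=cam('wrist')
g=S['bgr'][165:230,215:290]
cv2.imwrite('pics/pre.png',np.hstack([cv2.resize(W['bgr'],(400,300)),cv2.resize(S['bgr'][150:240,205:325],(400,300),interpolation=cv2.INTER_CUBIC)]))
pts=[[.472+dx,-.0395,.135] for dx in(-.07,0,.07)]
print(((proj(W,pts)+.5)*400/512-.5).round(1),((proj(S,pts)-[205,150]+.5)*3.333-.5+[400,0]).round(1))
```

```text
[ 0.47067799 -0.04680607  0.20527709] [[ 0.99999184 -0.00343606 -0.00212343]
 [-0.0034393  -0.99999292 -0.0015244 ]
 [-0.00211818  0.00153169 -0.99999658]] [-0.84161237 -0.07026023  0.82266931  1.85885161  0.05449371  1.33307603
 -1.60736609]
[[192.4 204.8]
 [191.9 152.5]
 [191.3  93.3]] [[618.3  86.4]
 [569.8 126.5]
 [518.3 169.2]]
```

View pics/pre.png

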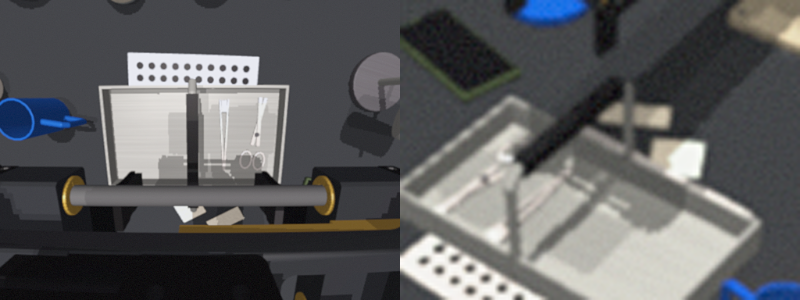

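The wrist view shows the bar's +x end at (193,93), where (191,93) was predicted, so the bar is about 1 mm further to -y. The scene view agrees on x, with ends at (618,85) and (518,167). I go down and grip.

>>> move_arm(
  motion=[
    [1,1,6,0,0],
    [1,1,6,-30,0],
    [1,1,6,-60,0],
    [1,1,6,-89,0],
    [1,1,6,-89,0],
    [1,1,6,-89,0],
    [1,1,6,-89,0],
  ],
)

```text
t: 10.83
position: [0.4733, -0.0391, 0.1186]
tcp_rot: [[1.0, -0.002, 0.002], [-0.002, -1.0, 0.0], [0.002, -0.0, -1.0]]
contact_force: [0.1, 0.0, -0.6]
finger_gap: 0.0873
grip_force: 0.0
```

>>> move_arm(
  motion=[
    [0.3,0,0,0,0],
    [0.1,0,0,0,0],
    [0,0,0,0,0],
    [0,0,0,0,0],
    [0,0,0,0,0],
    [0,0,0,0,0],
    [0,0,0,0,0],
    [0,0,0,0,0],
    [0,0,0,0,0],
    [0,0,0,0,0],
    [0,0,0,0,0],
  ],
  grip_force=58,
)

```text
t: 11.75
position: [0.472, -0.0391, 0.1166]
tcp_rot: [[1.0, -0.002, -0.0], [-0.002, -1.0, -0.0], [-0.0, 0.0, -1.0]]
contact_force: [0.5, 0.1, 0.3]
finger_gap: 0.0212
grip_force: 0.0
```

>>> move_arm(
  motion=[
    [0,0,0,0,0],
    [0,0,0,0,0],
    [0,0,0,0,0],
    [0,0,0,0,0],
    [0,0,0,0,0],
    [0,0,0,0,0],
  ],
)

```text
t: 12.25
position: [0.4721, -0.0391, 0.1167]
tcp_rot: [[1.0, -0.002, -0.0], [-0.002, -1.0, -0.0], [-0.0, 0.0, -1.0]]
contact_force: [0.2, 0.3, -0.4]
finger_gap: 0.0006
grip_force: 0.0
```

>>> move_arm(
  motion=[
    [0,0,0,2,0],
    [0,0,0,4,0],
    [0,0,0,8,0],
    [0,0,0,12,0],
    [0,0,0,16,0],
    [0,0,0,20,0],
    [0,0,0,20,0],
    [0,0,0,20,0],
    [0,0,0,20,0],
  ],
)

```text
t: 13.0
position: [0.472, -0.039, 0.1366]
tcp_rot: [[1.0, -0.002, -0.0], [-0.002, -1.0, 0.0], [-0.0, -0.0, -1.0]]
contact_force: [-0.6, -0.3, 0.3]
finger_gap: 0.0004
grip_force: 0.0
```

Run:
```python
from h import *
s=state();print(s['position'],s['contact_force'],s['torque'],s['finger_gap'])
S=cam('scene');T=cam('top');W=cam('wrist')
a=cv2.resize(S['bgr'][120:240,140:330],(800,505),interpolation=cv2.INTER_CUBIC)
cv2.imwrite('pics/lift1.png',a)
```

```text
[ 0.47200753 -0.03902437  0.13659302] [-0.58692666 -0.34958757  0.33864712] [-0.05726886  0.15381637 -0.05018937] 0.00044484448947444916
```

View pics/lift1.png

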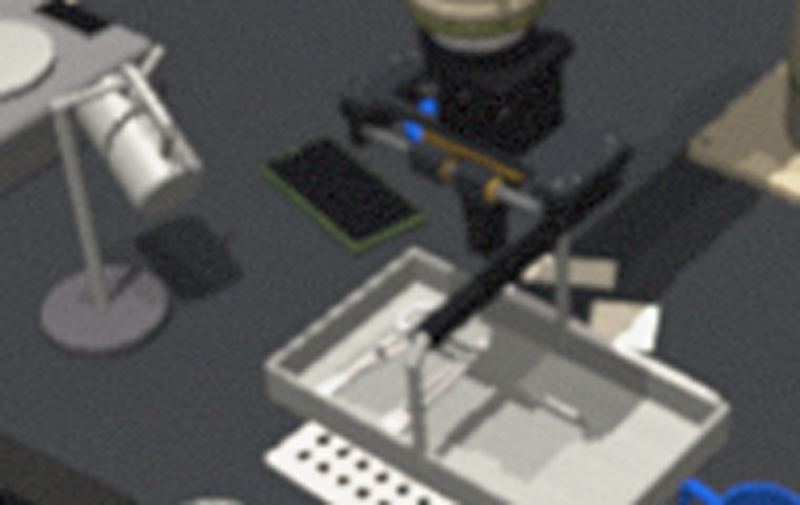

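The scene view shows the fingers shut at (485,230), apparently beside or above the bar, not on it. I check where the TCP really is against the bar.

Run:
```python
from h import *
s=state();p=np.array(s['position']);print(s['t'],p,s['joint_pos'])
S=cam('scene');T=cam('top');W=cam('wrist')
f=800/190
print('tcp in lift1',((proj(S,[p,p+[0,0,.05],[.472,-.0395,.135],[.402,-.0395,.135],[.542,-.0395,.135],[.472,-.0395,.144],[.5565,.111,.038],[.557,-.192,.038],[.388,-.191,.038]])-[140,120]+.5)*f-.5).round())
cv2.imwrite('pics/lift2.png',np.hstack([cv2.resize(W['bgr'],(400,300)),cv2.resize(T['bgr'][140:245,195:335],(400,300),interpolation=cv2.INTER_CUBIC)]))
print(((proj(W,[p])+.5)*400/512-.5))
```

```text
13.15 [ 0.47193822 -0.03907307  0.13649579] [-0.83949354  0.01120411  0.8456164   1.95645434 -0.00886202  1.17804377
 -1.56328505]
tcp in lift1 [[489. 285.]
 [486. 229.]
 [488. 286.]
 [550. 236.]
 [423. 340.]
 [488. 276.]
 [589. 550.]
 [262. 366.]
 [411. 250.]]
[[197.68855935 171.72555065]]
```

View pics/lift2.png

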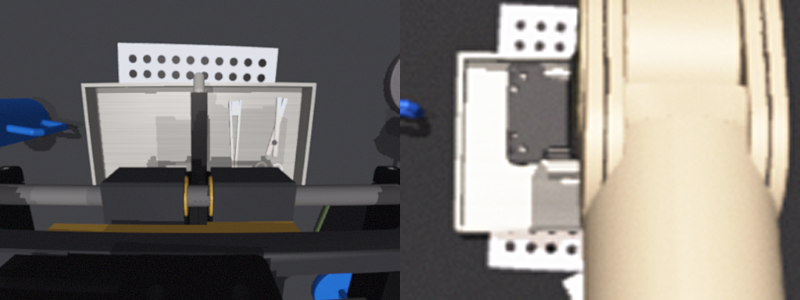

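The TCP report and projection put the tip at (489,285), but the picture shows it near (485,250). That makes the real tip about 30 mm higher than reported, so the fingers shut just above the bar (top at 144 mm). The tray has not moved. I'll go up, open, and measure the tip height by image difference instead of a picture.

>>> move_arm(
  motion=[
    [0,0,0,20,0],
    [0,0,0,40,0],
    [0,0,0,60,0],
    [0,0,0,60,0],
    [0,0,0,60,0],
    [0,0,0,60,0],
  ],
)

```text
t: 13.8
position: [0.4718, -0.039, 0.1961]
tcp_rot: [[1.0, -0.002, -0.001], [-0.002, -1.0, -0.0], [-0.001, 0.0, -1.0]]
contact_force: [0.3, -0.4, -0.5]
finger_gap: 0.0005
grip_force: 0.0
```

Run:
```python
from h import *
s=state();p=np.array(s['position']);print(s['t'],p,s['finger_gap'],s['torque'],s['contact_force'])
S=cam('scene');T=cam('top');W=cam('wrist');print('cam-tcp',W['E'][:3,3]-p)
g=cv2.cvtColor(S['bgr'],cv2.COLOR_BGR2GRAY)
P=proj(S,[p,p+[0,0,.03],p+[0,0,.05]]);print(P)
u,v=P[0].round().astype(int)
for r in range(v-22,v+8):print(r,' '.join('%3d'%x for x in g[r,u-10:u+11]))
```

```text
13.8 [ 0.47181982 -0.03899874  0.19611728] 0.0005444445505409766 [-0.0464116   0.1637883   0.03144157] [ 0.29070567 -0.4345752  -0.52395282]
cam-tcp [ 0.06499953 -0.0002357   0.19212059]
[[255.01645208 171.32872121]
 [254.6284764  162.94507293]
 [254.3633561  157.21193809]]
149 102 102  91  63  30  34  36  40  36  44  54  62  57  63  80  90 109 117 118 117 106
150  96 106  91  73  35  26  24  31  39  36  43  38  29  36  48  64  76  91 102 113 113
151 105 107 100  86  47  22  25  31  28  31  27  35  15  16  30  37  52  64  78  89  94
152 104  97 102  88  48  25  29  30  29  20  30  16   9  20  26  34  44  52  66  72  74
153 105 105 101  95  63  32  27  31  23  29  23  11  21  29  23  44  57  66  69  70  65
154  99 104 101  91  56  30  30  26  27  29  15  27  27  17  40  50  63  74  67  67  70
155  82  80  84  80  57  37  30  31  22  17  24  21  20  17  32  56  68  69  69  70  72
156  60  64  61  60  59  35  29  32  30  28  22  21  24  29  33  56  68  68  65  66  68
157  54  62  57  59  49  31  31  30  28  32  25  36  16  25  35  56  70  73  69  69  67
158  65  63  66  64  55  35  25  
[... 1114 characters left out ...]
  69  67  71  70  72  71  65  68  72  71  71  68  72  67  67  70  70  69  67  63  64
172  73  69  65  71  67  68  69  65  73  69  72  67  75  70  69  73  68  69  68  65  60
173  69  70  72  75  70  70  70  73  66  71  71  70  70  65  69  69  65  67  59  66  65
174  68  68  69  70  72  68  72  68  69  71  67  71  70  70  71  70  66  66  67  61  53
175  73  68  68  67  70  67  70  76  71  66  72  65  69  68  66  62  64  63  59  49  43
176  69  73  71  67  73  74  66  68  71  68  65  73  68  69  67  64  60  58  52  41  30
177  70  68  72  68  70  68  73  68  71  70  67  71  70  65  64  65  56  47  37  30  28
178  66  67  69  71  70  69  67  68  71  69  68  68  65  60  59  56  46  26  26  29  29
```

The closed fingertip shows at v≈164, where the reported TCP projects to 171. The fingers therefore end about 27 mm above the reported TCP. Lowering the reported TCP to about 89 mm puts the pads on the bar, and the gripper body (≥159 mm) still clears it.

>>> move_arm(
  motion=[
    [1,0,0,0,0],
    [1,0,0,0,0],
    [1,0,0,0,0],
    [1,0,0,0,0],
    [1,0,0,0,0],
    [1,0,0,0,0],
    [1,0,0,0,0],
    [1,0,0,0,0],
    [1,0,0,0,0],
    [1,0,0,0,0],
    [1,0,0,0,0],
    [1,0,0,0,0],
  ],
)

```text
t: 14.95
position: [0.4721, -0.0391, 0.1967]
tcp_rot: [[1.0, -0.002, 0.0], [-0.002, -1.0, -0.0], [0.0, 0.0, -1.0]]
contact_force: [-0.0, -0.2, 1.0]
finger_gap: 0.0722
grip_force: 0.0
```

>>> move_arm(
  motion=[
    [1,0,-1,-25,0],
    [1,0,-1,-50,0],
    [1,0,-1,-75,0],
    [1,0,-1,-88,0],
    [1,0,-1,-95,0],
    [1,0,-1,-101,0],
    [1,0,-1,-107,0],
    [1,0,-1,-107,0],
    [1,0,-1,-107,0],
  ],
)

```text
t: 15.7
position: [0.4724, -0.0401, 0.0901]
tcp_rot: [[1.0, -0.002, 0.001], [-0.002, -1.0, -0.0], [0.001, 0.0, -1.0]]
contact_force: [0.2, 0.4, -0.5]
finger_gap: 0.0867
grip_force: 0.0
```

>>> move_arm(
  motion=[
    [0.1,0,0,0,0],
    [0.1,0,0,0,0],
    [0.1,0,0,0,0],
    [0.1,0,0,0,0],
    [0.1,0,0,0,0],
    [0.1,0,0,0,0],
    [0.1,0,0,0,0],
    [0.1,0,0,0,0],
    [0.1,0,0,0,0],
    [0.1,0,0,0,0],
    [0,0,0,0,0],
    [0,0,0,0,0],
  ],
)

```text
t: 16.7
position: [0.4721, -0.0401, 0.0897]
tcp_rot: [[1.0, -0.002, 0.0], [-0.002, -1.0, -0.0], [0.0, 0.0, -1.0]]
contact_force: [-1.2, -0.4, -0.8]
finger_gap: 0.0151
grip_force: 0.0
```

>>> move_arm(
  motion=[
    [0,0,0,0,0],
    [0,0,0,0,0],
    [0,0,0,0,0],
    [0,0,0,0,0],
    [0,0,0,0,0],
    [0,0,0,0,0],
  ],
)

```text
t: 17.2
position: [0.472, -0.0399, 0.0896]
tcp_rot: [[1.0, -0.002, -0.0], [-0.002, -1.0, 0.0], [-0.0, -0.0, -1.0]]
contact_force: [1.1, 0.8, -1.7]
finger_gap: 0.0136
grip_force: 58.0
```

Gripped: gap 13.6 mm at 58 N. I lift a little and check that the tray is level and centred.

>>> move_arm(
  motion=[
    [0,0,0,2,0],
    [0,0,0,4,0],
    [0,0,0,7,0],
    [0,0,0,10,0],
    [0,0,0,13,0],
    [0,0,0,15,0],
    [0,0,0,15,0],
    [0,0,0,15,0],
    [0,0,0,15,0],
  ],
)

```text
t: 17.95
position: [0.472, -0.04, 0.1046]
tcp_rot: [[1.0, -0.002, -0.0], [-0.002, -1.0, -0.0], [-0.0, 0.0, -1.0]]
contact_force: [-1.4, -0.1, -5.2]
finger_gap: 0.0138
grip_force: 58.0
```

```bash
cat > lvl.py <<'E'
from h import *
s=state();p=np.array(s['position']);dz=p[2]-.0896;print(p,s['tcp_rot'][2],s['contact_force'],s['torque'],s['finger_gap'])
S=cam('scene')
# tray rim outer corners seen in scene: compare bright tray quad with prediction for a level tray
g=cv2.cvtColor(S['bgr'],cv2.COLOR_BGR2HSV)
c0=np.array([.4720,-.0403])
for n,dx,dy in(('+x+y',.085,.15),('+x-y',.085,-.15),('-x-y',-.085,-.15),('-x+y',-.085,.15)):
    print(n,[proj(S,[*(c0+[dx,dy]),z+dz])[0].round(1).tolist() for z in(.038,.003)])
m=((g[:,:,2]>95)&(g[:,:,1]<45)).astype(np.uint8); 
n,l,st,ce=cv2.connectedComponentsWithStats(m)
a,b=proj(S,[*(c0+[.03,.08]),.007+dz])[0].round().astype(int); print('lab',l[b,a],st[l[b,a]])
pts=np.argwhere(l==l[b,a])[:,::-1].astype(np.int32)
h=cv2.convexHull(pts); print(cv2.approxPolyDP(h,2.5,True)[:,0].tolist())
E
python3 lvl.py
```

```text
[ 0.47197752 -0.04002277  0.10458979] [-1.37915614e-04  1.78734026e-05 -9.99999990e-01] [-1.42302825 -0.06306098 -5.17492594] [0.06148894 0.19495013 0.00157545] 0.013761700900925182
+x+y [[279.0, 246.5], [279.0, 254.8]]
+x-y [[201.6, 203.1], [202.9, 211.3]]
-x-y [[237.3, 175.5], [238.0, 183.6]]
-x+y [[312.8, 212.8], [312.3, 221.1]]
lab 422 [ 202  175  112   90 5393]
[[313, 212], [279, 253], [257, 264], [202, 229], [202, 202], [237, 175], [296, 192]]
```

The tray is lifted and level: its corners (313,212), (202,202) and (237,175) lie within 1 px of a level tray, and the wrist carries 5 N. I lift the rest of the way.

>>> move_arm(
  motion=[
    [0,0,0,3,0],
    [0,0,0,9,0],
    [0,0,0,17,0],
    [0,0,0,26,0],
    [0,0,0,36,0],
    [0,0,0,46,0],
    [0,0,0,56,0],
    [0,0,0,66,0],
    [0,0,0,75,0],
    [0,0,0,81,0],
    [0,0,0,84,0],
    [0,0,0,85,0],
  ],
)

```text
t: 19.0
position: [0.4723, -0.04, 0.1902]
tcp_rot: [[1.0, -0.002, 0.001], [-0.002, -1.0, 0.0], [0.001, -0.0, -1.0]]
contact_force: [-0.0, 0.8, -5.4]
finger_gap: 0.0137
grip_force: 58.0
```

>>> move_arm(
  motion=[
    [0,0,0,0,0],
    [0,0,0,0,0],
    [0,0,0,0,0],
    [0,0,0,0,0],
    [0,0,0,0,0],
    [0,0,0,0,0],
    [0,0,0,0,0],
    [0,0,0,0,0],
  ],
)

```text
t: 19.67
position: [0.4721, -0.0401, 0.1896]
tcp_rot: [[1.0, -0.002, -0.0], [-0.002, -1.0, -0.0], [-0.0, 0.0, -1.0]]
contact_force: [-0.3, 0.7, -4.7]
finger_gap: 0.0138
grip_force: 58.0
```

```bash
python3 lvl.py
python3 - <<'E'
from h import *
S=cam('scene');a=cv2.imread('pics/hang3.png')
b=cv2.resize(S['bgr'][100:260,130:330],(600,480),interpolation=cv2.INTER_CUBIC)
print('mug/stand area change',np.abs(a[80:320,50:190].astype(int)-b[80:320,50:190]).mean())
E
```

```text
[ 0.47205582 -0.04008642  0.18962764] [-6.96392826e-05  1.63273995e-04 -9.99999984e-01] [-0.29398254  0.74336461 -4.70477351] [0.009042   0.14507335 0.00078392] 0.013760123665040527
+x+y [[278.9, 225.0], [278.9, 234.1]]
+x-y [[198.4, 182.1], [199.7, 191.0]]
-x-y [[235.7, 154.8], [236.4, 163.5]]
-x+y [[314.2, 191.5], [313.6, 200.5]]
lab 376 [ 199  154  117  111 6640]
[[315, 191], [311, 214], [258, 264], [202, 229], [199, 181], [235, 154], [273, 168]]
mug/stand area change 6.943859126984127
```

Run:
```python
from h import *
S=cam('scene');a=cv2.imread('pics/hang3.png')
b=cv2.resize(S['bgr'][100:260,130:330],(600,480),interpolation=cv2.INTER_CUBIC)
for i in(a,b):
    g=cv2.cvtColor(i,cv2.COLOR_BGR2GRAY)[115:220,92:182]; m=g>105; print(m.sum(),np.argwhere(m).mean(0)+[115,92],np.argwhere(m).max(0)+[115,92])
```

```text
4521 [155.40610484 127.73988056] [205 175]
4337 [155.04957344 125.57989394] [219 170]
```

Mug still hangs in place; the tray is level at 100 mm and steady.

```bash
python3 -c "from cell import hand_in; print(hand_in())"
```

```text
the job is handed in; nothing more can be done
None
```

The steel mug hangs by its handle on the grey stand's hook, and the arm is holding the tray level and steady about 10 cm up; the first tray grip closed just above the bar without moving the tray and was redone. The job is handed in; I checked level and mug position by pixel measurement, but did not re-check the forceps and scissors after the lift.

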